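# Snap the pan-retaining cap onto the counter scale and keep it pressed

## Robot

A 6-joint arm with a two-finger parallel gripper is mounted at the origin on the work surface. World frame = base frame: x ahead of the robot, y to its left, z up, the work surface at z = 0. Lengths are in m, angles in rad, forces in N, time in s.
With the tool pointing down it reaches from about 0.4 to 0.825 m from the base axis. Payload 7 kg.
Tool frame: the origin (TCP) lies on the centre line of the jaws, within the pads' length; the fingertips stand 22 mm ahead of it and the grasp point (between the pads) lies 3 mm ahead of it (arm.tcp_to_tips is the distance from the TCP to the fingertips, in m); z points along the fingers, y is the line along which they close (so a half turn about z gives the same grasp; the last joint's range is limited). The gripper opens to 88 mm and grips with 3 to 60 N. Pads are 19 mm wide; open, the fingers measure 130 mm over their backs; the gripper's body (78 mm by 193 mm) begins 47 mm behind the grasp point.
Start: joints at [-1.013, 0.359, 0.012, 0, -1.224, -0.288], TCP at [0.18, -0.651, 0.249] pointing down, gripper open.
Joint ranges: [-3.07, 3.07], [-1.43, 2.12], [-1.02, 1.25], [-3.03, 1.67], [-3.05, -0], [-3.03, 3.03]. Speed limits (rad/s): [2.39, 2.39, 3.01, 3.14, 3.14, 3.14].

## Interface

Orientations are given as [roll, pitch, yaw] about the fixed x, y, z axes, in that order (R = Rz(yaw) Ry(pitch) Rx(roll)).
In Python, from station import arm gives the robot as it stands.
- The arm moves only by the tool jog_arm, never from a script. Its argument "targets" is a list of rows, each an object of numbers: "dx", "dy", "dz": the shift along the tool's x, y, z in mm; "rx", "ry", "rz": the turn, a rotation vector about the tool's x, y, z in rad; "gripper": the closure, from 0 (fully open) to 1 (shut). In form: [{"dx": .., "dy": .., "dz": .., "rx": .., "ry": .., "rz": .., "gripper": ..}, ...]. A call has exactly 8 rows; each row is the pose to reach, as a shift and turn from the pose commanded when the call began, along the tool's axes at that moment; what a row does not reach only later rows make up. A row lasts 1/12 s, in which the tool goes at most 41.7 mm and 7.16 degrees, less where a joint would pass 70% of its speed; a pose out of reach is approached as far as the arm can. A call with a gripper value outside its range is refused whole. The fingers move at their own pace and stop on an object; "force" is the grip in N (left out, the last holds). Time passes only in rows, so rows that repeat a pose let the fingers close, or fill a call up. It gives the time, the measured TCP pose, the force, the opening and the grip force at its end, in the units of the state.
- arm.get_state(): the state, without advancing time (a new reading comes with each control period).
- arm.grab_frame(name): name is "scene" or "top" or "wrist"; returns a dict with "frame" (400x640x3 uint8, red, green, blue), "z_map" (400x640 float32, m along the optical axis (not along the pixel's ray), 0 where there is no reading), "fx", "fy", "cx", "cy" (pixels), "distortion" ([k1, k2, p1, p2, k3] as OpenCV has them; the pictures are not rectified), "view" (4x4, takes a point from world to camera coordinates). Camera axes: x right, y down, z forward; pixel columns grow to the right and rows downward; lengths in m; the calibration is good to about 2 mm. A picture is of the moment at which its call begins.
- arm.job_done(): hands the job in; it is judged then, once.
The state is a dict: "t": time; "q": joint angles; "qd": joint speeds; "joint_efforts": joint torques, N m; "eef_pos": TCP position; "ee_rot": TCP orientation; "force": force on the tool from outside, world axes, zero at the start; "moment": the same for the moment, N m; "width": finger opening in m; "gripper_force": force on a finger pad.
Only numpy, scipy, OpenCV 4.12 (cv2) and the standard library are available. Lean on these libraries where they do the work, as an engineer would, in place of code of your own. Each camera call takes 0.05 s, during which the arm holds its last target. There are 200 camera calls.

## Task

Two black ribbed caps stand on the weighing counter: take the smaller one, set it upright over the steel stud in the middle of the scale pan and press it straight down until it clicks over the stud and sits fully home on the steel boss. Keep pressing after the click and finish while still holding the cap down with about a kilogram's push (10 N), so that the pan stays pushed down a little, never driving the scale to its stop. Do not let go at the end, and leave the larger cap, the stamp stand, the jar and the tape cutter where they are.

Things in the scene. Friction and masses are not known exactly. Their poses are not given: they have to be found in the camera images.
- cap: The smaller cap, the one to fit: black plastic, round, ribbed side, 36 mm diameter, 30 mm high, 35 g (varies), standing on the counter right way up. Origin at the centre of its open underside, z up through its closed flat top (30 mm above the origin). Underside: a bore 19 mm across through a lip 3 mm thick, widening above it to a cavity 26 mm across and 21 mm high.
- big_cap: The larger cap, not wanted: same black plastic and shape, 52 mm diameter, 30 mm high, standing on the counter. Origin at the centre of its underside. It is too wide for the stud and never clicks.
- scale: Counter scale, fixed: grey housing 160 x 160 mm and 72 mm high (its top), round dial on its +x side. Origin at the centre of its underside on the counter, z up. Above it, on a sprung platform, a round white enamel pan, centred on the origin: 160 mm across the rim, inner floor 90 mm and rim 107 mm above the counter.
- seat (a point): Centre of the top of the steel boss (40 mm diameter, 6 mm above the pan's floor) in the middle of the pan, 96 mm above the counter when unloaded: the cap's underside rests here when home. The cap's lip meets the spring balls with its underside about 13 mm above this point; a push of about 11 N (9 to 14) drives it over them, then the force drops (the click) and it goes down here, held by the balls.
- stud_tip (a point): Tip of the steel stud, 22 mm straight above seat. The stud is upright, 16 mm diameter for its lower 17 mm, tapering to 8 mm at the tip. Four spring balls bulge 3.5 mm from its sides, widest (23 mm across) 14 mm below the tip.
- platform (a joint): How far the pan, boss and stud are pushed down (m): 0 unloaded, grows downwards. The pan rides on a spring of 2500 N/m (10 N is 4 mm), stop at 12 mm (30 N). The dial's needle turns with it, 0.3 rad a mm.
- stand: Walnut stamp stand, 80 x 180 mm, 45 mm high, with four date stamps with red handles standing in it, 124 mm high in all. Origin at the centre of its underside. Leave alone.
- cutter: Steel tape cutter base, 60 x 150 mm, 51 mm high. Origin at the centre of its underside. Leave alone.
- jar: Lidded glass jar, 72 mm diameter, 95 mm high. Origin at the centre of its underside. Leave alone.
Not all that is in view belongs to the job. What is shaped like the cap but blue or yellow is not meant. What is shaped like the scale but yellow is not meant.

How it is judged:
On the way, in this order (a step that is already met when the one before it is completed fails the run):
1. the small cap stands over the stud, not yet clicked on (horizontal distance between cap and seat below 0.006 m and z of cap in the frame of seat between 0.008 and 0.022 m and angle between cap's own z axis and vertical below 0.2 rad), for 0.05 s.
2. the small cap has clicked fully home on the boss (z of cap in the frame of seat between -0.003 and 0.002 m and horizontal distance between cap and seat below 0.0035 m and angle between cap's own z axis and vertical below 0.08 rad), for 0.1 s.
At the end, for the whole second after the job is handed in: The small cap is home on the stud: underside within 2 mm of the boss, within 3.5 mm of the stud's axis, tilted less than 0.08 rad; and the fingers are still on it, pressing so that the platform stays between 2 and 8 mm down (5 to 20 N) through the last second (all of step 2 and value of joint platform between 0.002 and 0.008 m and contact force between the fingers and cap above 3 N); the arm keeps its last pose, push and grip.
It fails at once if the scale is driven down to its stop (platform beyond 11 mm) (value of joint platform above 0.011 m).
It fails at once if the larger cap is disturbed (moved over 20 mm or tipped) (distance of big_cap from where it was at the start of the episode above 0.02 m or angle between big_cap's own z axis and vertical above 0.3 rad).
It fails at once if the stamp stand is disturbed (moved over 20 mm or tipped) (distance of stand from where it was at the start of the episode above 0.02 m or angle between stand's own z axis and vertical above 0.3 rad).
It fails at once if the tape cutter is disturbed (moved over 20 mm or tipped) (distance of cutter from where it was at the start of the episode above 0.02 m or angle between cutter's own z axis and vertical above 0.3 rad).
It fails at once if the jar is disturbed (moved over 20 mm or tipped) (distance of jar from where it was at the start of the episode above 0.02 m or angle between jar's own z axis and vertical above 0.3 rad).
It also fails if it takes over 56 s, if anything falls off the work surface, if the arm or the gripper's body presses on something with over 40 N, if the wrist force passes 120 N, or if a joint passes its speed limit or range.

## Working session

There is one attempt and no reset: what is moved stays moved. The work goes in short steps, Python scripts to look and compute and a tool call to move; the robot and the scene stay as the last step left them, time stands still between calls to the robot, and variables do not carry over. Pictures are saved under pics/ and viewed, at most 10 in all, crops included, and the job is handed in when it is done.

Besides the shell and the picture viewer there is one more tool, called after ">>>" in YAML: its name, and indented under it one key for each argument. jog_arm: Moves the arm, as the interface text tells. Its arguments: {"type":"object","properties":{"targets":{"type":"array","items":{"type":"object","properties":{"dx":{"type":"number"},"dy":{"type":"number"},"dz":{"type":"number"},"rx":{"type":"number"},"ry":{"type":"number"},"rz":{"type":"number"},"gripper":{"type":"number"}}}},"force":{"type":"number"}},"required":["targets"]}

```bash
mkdir -p pics
cat > h.py <<'E'
from station import arm
import numpy as np, cv2, pickle
def grab(n):
    f=arm.grab_frame(n); pickle.dump(f,open(f'pics/{n}.pkl','wb')); return f
def save(f,name,box=None,s=1):
    im=f['frame'][:,:,::-1]
    if box: im=im[box[1]:box[3],box[0]:box[2]]
    cv2.imwrite(f'pics/{name}.png',cv2.resize(im,None,fx=s,fy=s,interpolation=cv2.INTER_CUBIC))
def ray(f,u,v):
    K=np.array([[f['fx'],0,f['cx']],[0,f['fy'],f['cy']],[0,0,1]])
    p=cv2.undistortPoints(np.array([[[u,v]]],float),K,np.array(f['distortion'],float))[0,0]
    V=np.array(f['view']); R=V[:3,:3]; return -R.T@V[:3,3], R.T@np.array([p[0],p[1],1])
def onz(f,u,v,z):
    o,d=ray(f,u,v); return o+d*(z-o[2])/d[2]
def pt(f,u,v):
    o,d=ray(f,u,v); return o+d*f['z_map'][int(v),int(u)]
E
python3 - <<'E'
from h import *
print(arm.get_state())
for n in("top","scene"):
    save(grab(n),n+"1",s=1.25)
E
```

```text
{'t': 0.0, 'q': array([-1.01288853e+00,  3.59377731e-01,  1.10456558e-02, -3.37559099e-04,
       -1.22411703e+00, -2.88056896e-01]), 'qd': array([-1.30352816e-03, -2.96184133e-04, -3.67337745e-04,  7.34612580e-04,
       -5.63563295e-05,  2.44168812e-04]), 'joint_efforts': array([-2.72672478e-04, -5.82712984e+01,  2.93045300e+01,  6.99709922e+00,
        6.59348574e-03, -1.61590774e-04]), 'eef_pos': array([ 0.17976379, -0.65014002,  0.24762511]), 'ee_rot': array([ 3.13991782e+00, -1.65327664e-04, -2.87185657e+00]), 'force': array([-0.47892841, -0.48164829,  0.04147558]), 'moment': array([ 0.01662646,  0.02498506, -0.00535696]), 'gripper_force': 0.0, 'width': 0.08747800560619512}
```

View pics/top1.png

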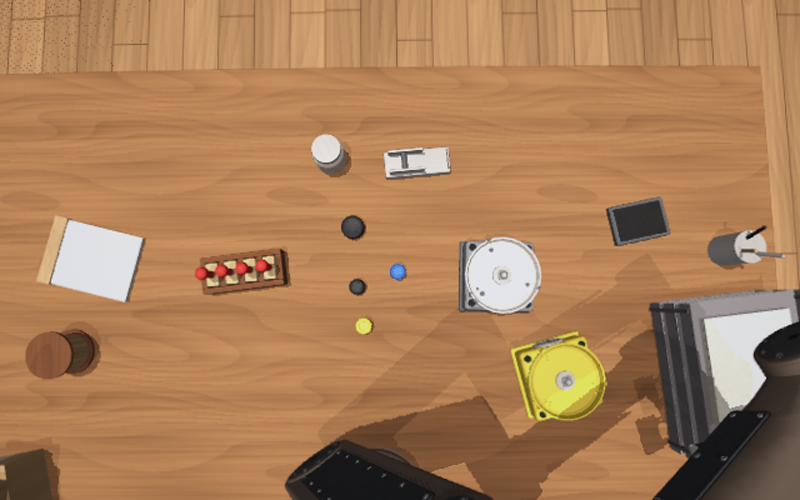

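View pics/scene1.png

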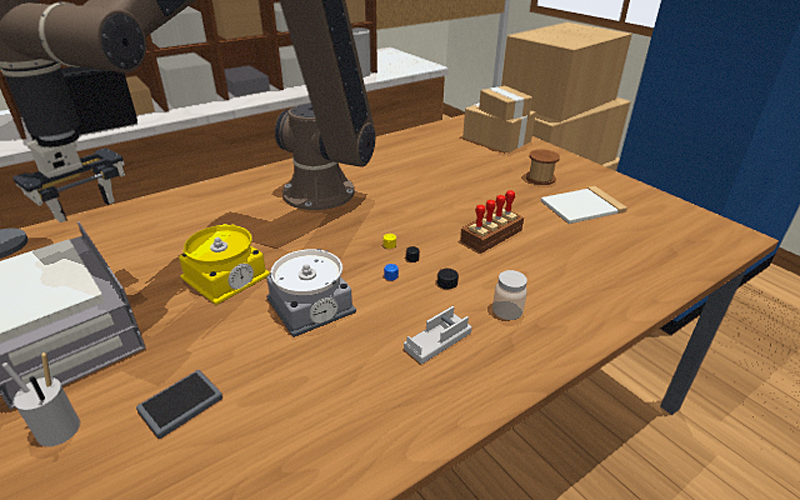

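In the top view (800 px wide), the black caps are at (353,227), larger, and (357,287), smaller. The blue cap at (398,271) and the yellow one at (363,326) are decoys. The white-pan scale is at (503,275), and the yellow scale at (566,380) is a decoy. The small black cap fits the description, so I'll confirm it in a crop.

Run:
```python
from h import *
f=pickle.load(open('pics/top.pkl','rb'))
save(f,'crop1',(250,160,450,270),4)
g=lambda u,v,z:onz(f,u/1.25,v/1.25,z).round(4)
print('cap',g(357.5,287,.03),'big',g(353,227,.03),'stud',g(503,275,.118),'blue',g(398,271.5,.03),'yel',g(363.5,326,.03),'stand',g(250,269,.06),'yscale',g(566,380,.118),'jar',g(326,149,.095))
print(f['fx'],pt(f,286,229.6),pt(f,402,220),np.array(f['view']))
```

```text
cap [0.4759 0.0268 0.03  ] big [0.6106 0.0358 0.03  ] stud [ 0.4946 -0.2805  0.118 ] blue [ 0.5092 -0.0638  0.03  ] yel [0.3895 0.0142 0.03  ] stand [0.5177 0.2579 0.06  ] yscale [ 0.2782 -0.4036  0.118 ] jar [0.7714 0.0871 0.095 ]
413.40915373590434 [0.47596278 0.02689782 0.02809736] [ 0.49459821 -0.27941494  0.11808718] [[-0.01462845 -0.99986122  0.00797125 -0.0651709 ]
 [-0.99678717  0.01395469 -0.07887079  0.5466001 ]
 [ 0.07874861 -0.0090994  -0.99685298  1.14222209]
 [ 0.          0.          0.          1.        ]]
```

View pics/crop1.png

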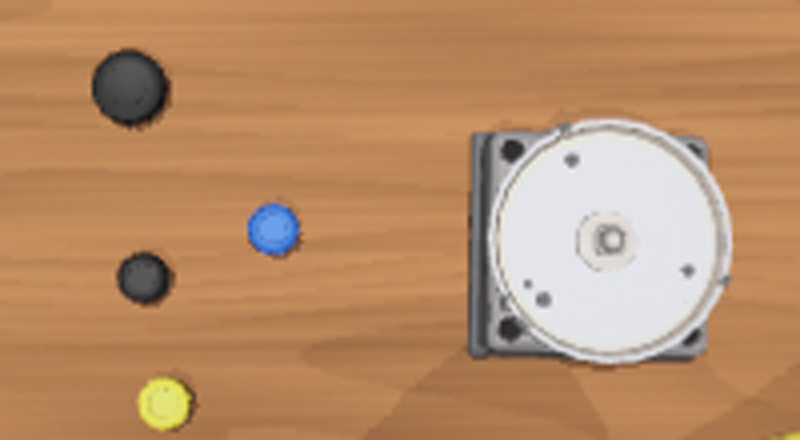

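The crop confirms it: the small black cap is at crop (143,277), with the larger one at (130,88). The stud is at crop (611,240). Moving over the cap.

>>> jog_arm:
  targets:
    - {"dx": -20,"dy": 25}
    - {"dx": -45,"dy": 56}
    - {"dx": -71,"dy": 88}
    - {"dx": -97,"dy": 120}
    - {"dx": -123,"dy": 152}
    - {"dx": -149,"dy": 184}
    - {"dx": -175,"dy": 216}
    - {"dx": -200,"dy": 247}
  force: 40

```text
invalid input at $.targets[0]: expected keys dx, dy, dz, rx, ry, rz, gripper
```

>>> jog_arm:
  targets:
    - {"dx": -25,"dy": 31}
    - {"dx": -50,"dy": 62}
    - {"dx": -75,"dy": 93}
    - {"dx": -100,"dy": 124}
    - {"dx": -125,"dy": 155}
    - {"dx": -150,"dy": 186}
    - {"dx": -175,"dy": 217}
    - {"dx": -200,"dy": 248}

```text
invalid input at $.targets[0]: expected keys dx, dy, dz, rx, ry, rz, gripper
```

>>> jog_arm:
  targets:
    - {"dx": -22,"dy": 26}
    - {"dx": -44,"dy": 52}
    - {"dx": -66,"dy": 79,"dz": 15}
    - {"dx": -66,"dy": 79,"dz": 40}
    - {"dx": -66,"dy": 79,"dz": 65}
    - {"dx": -66,"dy": 79,"dz": 85}
    - {"dx": -66,"dy": 79,"dz": 100}
    - {"dx": -66,"dy": 79,"dz": 100}

```text
invalid input at $.targets[0]: expected keys dx, dy, dz, rx, ry, rz, gripper
```

Run:
```python
from h import *
s=arm.get_state();print(s['t'],s['eef_pos'],s['ee_rot'],s['q'],s['force'])
f=grab('wrist');save(f,'w1',s=1.25);V=np.array(f['view']);print(f['fx'],f['cx'],f['cy'],V)
```

```text
0.1 [ 0.17975846 -0.65019091  0.24767824] [ 3.14002135e+00 -1.74093283e-04 -2.87192330e+00] [-1.01291639e+00  3.59365102e-01  1.11323411e-02 -2.97402371e-04
 -1.22411955e+00 -2.88109446e-01] [-0.50264327 -0.04269198  0.10733324]
311.631310140288 318.2978029562664 199.81493005224 [[-2.67091364e-01  9.63671006e-01  6.29800471e-04  6.74383557e-01]
 [ 9.24420906e-01  2.56028064e-01  2.82658131e-01 -3.45680996e-02]
 [ 2.72228199e-01  7.60777464e-02 -9.59220509e-01  3.89790837e-01]
 [ 0.00000000e+00  0.00000000e+00  0.00000000e+00  1.00000000e+00]]
```

View pics/w1.png

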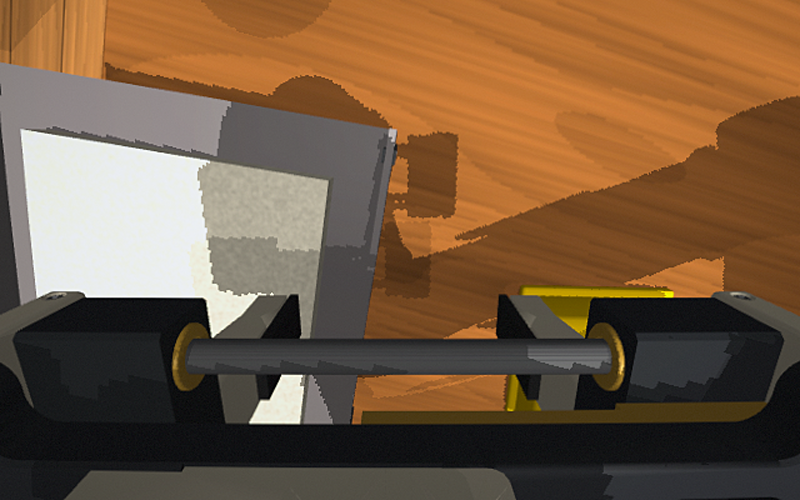

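The moves were refused because every key is required, so the arm is still at its start. The picture shows only the paper tray and the gripper, with a corner of the yellow scale at about (590,300). Resending with all the keys.

>>> jog_arm:
  targets:
    - {"dx": -20,"dy": 25,"dz": 0,"rx": 0,"ry": 0,"rz": 0,"gripper": 0}
    - {"dx": -45,"dy": 56,"dz": 0,"rx": 0,"ry": 0,"rz": 0,"gripper": 0}
    - {"dx": -71,"dy": 88,"dz": 0,"rx": 0,"ry": 0,"rz": 0,"gripper": 0}
    - {"dx": -97,"dy": 120,"dz": 0,"rx": 0,"ry": 0,"rz": 0,"gripper": 0}
    - {"dx": -123,"dy": 152,"dz": 0,"rx": 0,"ry": 0,"rz": 0,"gripper": 0}
    - {"dx": -149,"dy": 184,"dz": 0,"rx": 0,"ry": 0,"rz": 0,"gripper": 0}
    - {"dx": -175,"dy": 216,"dz": 0,"rx": 0,"ry": 0,"rz": 0,"gripper": 0}
    - {"dx": -200,"dy": 247,"dz": 0,"rx": 0,"ry": 0,"rz": 0,"gripper": 0}
  force: 40

```text
t: 0.82
eef_pos: [0.307, -0.3573, 0.2485]
ee_rot: [-3.142, 0.0, -2.872]
force: [0.9, 0.5, -0.4]
width: 0.0876
gripper_force: 0.0
```

>>> jog_arm:
  targets:
    - {"dx": -25,"dy": 31,"dz": 0,"rx": 0,"ry": 0,"rz": 0,"gripper": 0}
    - {"dx": -50,"dy": 62,"dz": 0,"rx": 0,"ry": 0,"rz": 0,"gripper": 0}
    - {"dx": -75,"dy": 93,"dz": 0,"rx": 0,"ry": 0,"rz": 0,"gripper": 0}
    - {"dx": -100,"dy": 124,"dz": 0,"rx": 0,"ry": 0,"rz": 0,"gripper": 0}
    - {"dx": -125,"dy": 155,"dz": 0,"rx": 0,"ry": 0,"rz": 0,"gripper": 0}
    - {"dx": -150,"dy": 186,"dz": 0,"rx": 0,"ry": 0,"rz": 0,"gripper": 0}
    - {"dx": -175,"dy": 217,"dz": 0,"rx": 0,"ry": 0,"rz": 0,"gripper": 0}
    - {"dx": -200,"dy": 248,"dz": 0,"rx": 0,"ry": 0,"rz": 0,"gripper": 0}

```text
t: 1.48
eef_pos: [0.4336, -0.0648, 0.2488]
ee_rot: [3.142, 0.001, -2.871]
force: [1.1, -0.3, -0.7]
width: 0.0879
gripper_force: 0.0
```

>>> jog_arm:
  targets:
    - {"dx": -22,"dy": 26,"dz": 0,"rx": 0,"ry": 0,"rz": 0,"gripper": 0}
    - {"dx": -44,"dy": 52,"dz": 0,"rx": 0,"ry": 0,"rz": 0,"gripper": 0}
    - {"dx": -66,"dy": 79,"dz": 10,"rx": 0,"ry": 0,"rz": 0,"gripper": 0}
    - {"dx": -66,"dy": 79,"dz": 35,"rx": 0,"ry": 0,"rz": 0,"gripper": 0}
    - {"dx": -66,"dy": 79,"dz": 60,"rx": 0,"ry": 0,"rz": 0,"gripper": 0}
    - {"dx": -66,"dy": 79,"dz": 85,"rx": 0,"ry": 0,"rz": 0,"gripper": 0}
    - {"dx": -66,"dy": 79,"dz": 100,"rx": 0,"ry": 0,"rz": 0,"gripper": 0}
    - {"dx": -66,"dy": 79,"dz": 100,"rx": 0,"ry": 0,"rz": 0,"gripper": 0}

```text
t: 2.15
eef_pos: [0.4738, 0.0263, 0.1453]
ee_rot: [-3.141, -0.006, -2.872]
force: [-0.4, -0.1, -0.5]
width: 0.0875
gripper_force: 0.0
```

Run:
```python
from h import *
s=arm.get_state();print(s['t'],s['eef_pos'],s['ee_rot'],s['q'],s['force'])
f=grab('wrist');save(f,'w2',s=1.25)
```

```text
2.15 [0.47384315 0.02626912 0.14532698] [-3.14122267 -0.00607389 -2.87215835] [ 4.70737329e-01  1.29836616e-01 -5.56571266e-01 -1.09597040e-03
 -8.90413961e-01 -1.77140620e+00] [-0.41462971 -0.10151648 -0.5138803 ]
```

View pics/w2.png

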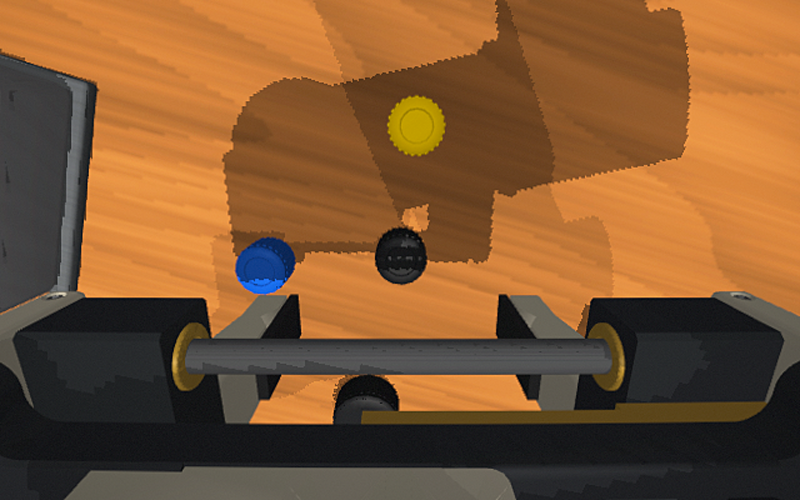

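The cap sits between the fingers at about (401,259), with the blue cap at (265,268) clear of the left finger, the yellow one at (416,125) and the larger cap under the gripper at (366,400). Refining the position from depth.

Run:
```python
from h import *
f=pickle.load(open('pics/wrist.pkl','rb'))
P=[]
for v in range(175,235):
  for u in range(290,350):
    if f['z_map'][v,u]>0:
      p=pt(f,u+.0,v+.0)
      if .026<p[2]<.036: P.append(p)
P=np.array(P);c,r=cv2.minEnclosingCircle((P[:,:2]*1000).astype(np.float32))
print(len(P),P.mean(0),c,r,np.median(P[:,2]))
# same with top view
f=pickle.load(open('pics/top.pkl','rb'))
P=np.array([pt(f,u,v) for v in range(215,245) for u in range(270,302)]);P=P[P[:,2]>.022]
print(len(P),P.mean(0))
P=np.array([pt(f,u,v) for v in range(205,235) for u in range(388,418)])
Q=P[P[:,2]>.112];print(len(Q),Q.mean(0))
P=np.array([pt(f,u,v) for v in range(170,270) for u in range(350,450)])
Q=P[(P[:,2]>.103)&(P[:,2]<.11)];print(len(Q),cv2.minEnclosingCircle((Q[:,:2]*1000).astype(np.float32)), np.median(Q[:,2]))
```

```text
1226 [0.47715945 0.02912143 0.02867392] (477.99267578125, 29.079130172729492) 17.626611709594727 0.028680631911768922
133 [0.47627763 0.02555594 0.08099251]
29 [ 0.49290367 -0.26602425  0.19004976]
357 ((495.7781066894531, -281.303466796875), 82.04016876220703) 0.10638754926025551
```

>>> jog_arm:
  targets:
    - {"dx": -4,"dy": 2,"dz": 15,"rx": 0,"ry": 0,"rz": 0,"gripper": 0}
    - {"dx": -4,"dy": 2,"dz": 35,"rx": 0,"ry": 0,"rz": 0,"gripper": 0}
    - {"dx": -4,"dy": 2,"dz": 55,"rx": 0,"ry": 0,"rz": 0,"gripper": 0}
    - {"dx": -4,"dy": 2,"dz": 75,"rx": 0,"ry": 0,"rz": 0,"gripper": 0}
    - {"dx": -4,"dy": 2,"dz": 92,"rx": 0,"ry": 0,"rz": 0,"gripper": 0}
    - {"dx": -4,"dy": 2,"dz": 105,"rx": 0,"ry": 0,"rz": 0,"gripper": 0}
    - {"dx": -4,"dy": 2,"dz": 114,"rx": 0,"ry": 0,"rz": 0,"gripper": 0}
    - {"dx": -4,"dy": 2,"dz": 116,"rx": 0,"ry": 0,"rz": 0,"gripper": 0}

```text
t: 2.87
eef_pos: [0.4795, 0.0298, 0.0323]
ee_rot: [-3.141, -0.001, -2.872]
force: [-1.3, -0.3, -0.4]
width: 0.0878
gripper_force: 0.0
```

>>> jog_arm:
  targets:
    - {"dx": 0,"dy": 0,"dz": 0,"rx": 0,"ry": 0,"rz": 0,"gripper": 0}
    - {"dx": 0,"dy": 0,"dz": 0,"rx": 0,"ry": 0,"rz": 0,"gripper": 0.2}
    - {"dx": 0,"dy": 0,"dz": 0,"rx": 0,"ry": 0,"rz": 0,"gripper": 0.3}
    - {"dx": 0,"dy": 0,"dz": 0,"rx": 0,"ry": 0,"rz": 0,"gripper": 0.4}
    - {"dx": 0,"dy": 0,"dz": 0,"rx": 0,"ry": 0,"rz": 0,"gripper": 0.5}
    - {"dx": 0,"dy": 0,"dz": 0,"rx": 0,"ry": 0,"rz": 0,"gripper": 0.6}
    - {"dx": 0,"dy": 0,"dz": 0,"rx": 0,"ry": 0,"rz": 0,"gripper": 0.7}
    - {"dx": 0,"dy": 0,"dz": 0,"rx": 0,"ry": 0,"rz": 0,"gripper": 0.8}
  force: 40

```text
t: 3.53
eef_pos: [0.4794, 0.0299, 0.0327]
ee_rot: [3.142, 0.0, -2.872]
force: [0.5, -0.1, -0.2]
width: 0.0467
gripper_force: 0.0
```

>>> jog_arm:
  targets:
    - {"dx": 0,"dy": 0,"dz": 0,"rx": 0,"ry": 0,"rz": 0,"gripper": 1}
    - {"dx": 0,"dy": 0,"dz": 0,"rx": 0,"ry": 0,"rz": 0,"gripper": 1}
    - {"dx": 0,"dy": 0,"dz": 0,"rx": 0,"ry": 0,"rz": 0,"gripper": 1}
    - {"dx": 0,"dy": 0,"dz": 0,"rx": 0,"ry": 0,"rz": 0,"gripper": 1}
    - {"dx": 0,"dy": 0,"dz": 0,"rx": 0,"ry": 0,"rz": 0,"gripper": 1}
    - {"dx": 0,"dy": 0,"dz": 0,"rx": 0,"ry": 0,"rz": 0,"gripper": 1}
    - {"dx": 0,"dy": 0,"dz": 0,"rx": 0,"ry": 0,"rz": 0,"gripper": 1}
    - {"dx": 0,"dy": 0,"dz": 0,"rx": 0,"ry": 0,"rz": 0,"gripper": 1}
  force: 40

```text
t: 4.2
eef_pos: [0.4793, 0.0299, 0.0326]
ee_rot: [3.142, -0.0, -2.872]
force: [-0.7, 0.2, 0.9]
width: 0.0352
gripper_force: 40.0
```

Gripped (35 mm, 40 N). Lifting and carrying it above the scale.

>>> jog_arm:
  targets:
    - {"dx": 0,"dy": 0,"dz": -10,"rx": 0,"ry": 0,"rz": 0,"gripper": 1}
    - {"dx": 0,"dy": 0,"dz": -30,"rx": 0,"ry": 0,"rz": 0,"gripper": 1}
    - {"dx": 0,"dy": 0,"dz": -55,"rx": 0,"ry": 0,"rz": 0,"gripper": 1}
    - {"dx": 0,"dy": 0,"dz": -80,"rx": 0,"ry": 0,"rz": 0,"gripper": 1}
    - {"dx": 0,"dy": 0,"dz": -105,"rx": 0,"ry": 0,"rz": 0,"gripper": 1}
    - {"dx": 0,"dy": 0,"dz": -130,"rx": 0,"ry": 0,"rz": 0,"gripper": 1}
    - {"dx": 0,"dy": 0,"dz": -155,"rx": 0,"ry": 0,"rz": 0,"gripper": 1}
    - {"dx": 0,"dy": 0,"dz": -165,"rx": 0,"ry": 0,"rz": 0,"gripper": 1}

```text
t: 4.87
eef_pos: [0.4806, 0.0302, 0.201]
ee_rot: [3.141, 0.005, -2.871]
force: [1.1, 0.9, -0.5]
width: 0.0354
gripper_force: 40.0
```

>>> jog_arm:
  targets:
    - {"dx": 2,"dy": -8,"dz": 0,"rx": 0,"ry": 0,"rz": 0,"gripper": 1}
    - {"dx": 6,"dy": -26,"dz": 0,"rx": 0,"ry": 0,"rz": 0,"gripper": 1}
    - {"dx": 11,"dy": -50,"dz": 0,"rx": 0,"ry": 0,"rz": 0,"gripper": 1}
    - {"dx": 17,"dy": -75,"dz": 0,"rx": 0,"ry": 0,"rz": 0,"gripper": 1}
    - {"dx": 22,"dy": -100,"dz": 0,"rx": 0,"ry": 0,"rz": 0,"gripper": 1}
    - {"dx": 28,"dy": -125,"dz": 0,"rx": 0,"ry": 0,"rz": 0,"gripper": 1}
    - {"dx": 34,"dy": -150,"dz": 0,"rx": 0,"ry": 0,"rz": 0,"gripper": 1}
    - {"dx": 39,"dy": -175,"dz": 0,"rx": 0,"ry": 0,"rz": 0,"gripper": 1}

```text
t: 5.53
eef_pos: [0.4874, -0.1507, 0.1961]
ee_rot: [3.141, -0.002, -2.872]
force: [1.0, 0.4, -0.7]
width: 0.0359
gripper_force: 40.0
```

>>> jog_arm:
  targets:
    - {"dx": 6,"dy": -25,"dz": 0,"rx": 0,"ry": 0,"rz": 0,"gripper": 1}
    - {"dx": 11,"dy": -50,"dz": 0,"rx": 0,"ry": 0,"rz": 0,"gripper": 1}
    - {"dx": 17,"dy": -75,"dz": 0,"rx": 0,"ry": 0,"rz": 0,"gripper": 1}
    - {"dx": 22,"dy": -100,"dz": 0,"rx": 0,"ry": 0,"rz": 0,"gripper": 1}
    - {"dx": 27,"dy": -118,"dz": 0,"rx": 0,"ry": 0,"rz": 0,"gripper": 1}
    - {"dx": 29,"dy": -129,"dz": 0,"rx": 0,"ry": 0,"rz": 0,"gripper": 1}
    - {"dx": 29,"dy": -129,"dz": 0,"rx": 0,"ry": 0,"rz": 0,"gripper": 1}
    - {"dx": 29,"dy": -129,"dz": 0,"rx": 0,"ry": 0,"rz": 0,"gripper": 1}

```text
t: 6.2
eef_pos: [0.4941, -0.2814, 0.1963]
ee_rot: [3.14, -0.002, -2.873]
force: [0.6, 0.5, -0.5]
width: 0.0357
gripper_force: 40.0
```

Run:
```python
from h import *
s=arm.get_state();print(s['t'],s['eef_pos'],s['ee_rot'],s['q'],s['force'],s['gripper_force'],s['width'])
f=grab('wrist');save(f,'w3',s=1.25)
```

```text
6.2 [ 0.49414875 -0.28142582  0.19632986] [ 3.14041384e+00 -1.55965167e-03 -2.87328914e+00] [-1.73942764e-01  2.26484130e-01 -2.99083113e-01 -4.59487236e-04
 -1.04714323e+00 -1.12832082e+00] [ 0.59394939  0.51825901 -0.5440166 ] 39.999807103013154 0.035657186140269796
```

View pics/w3.png

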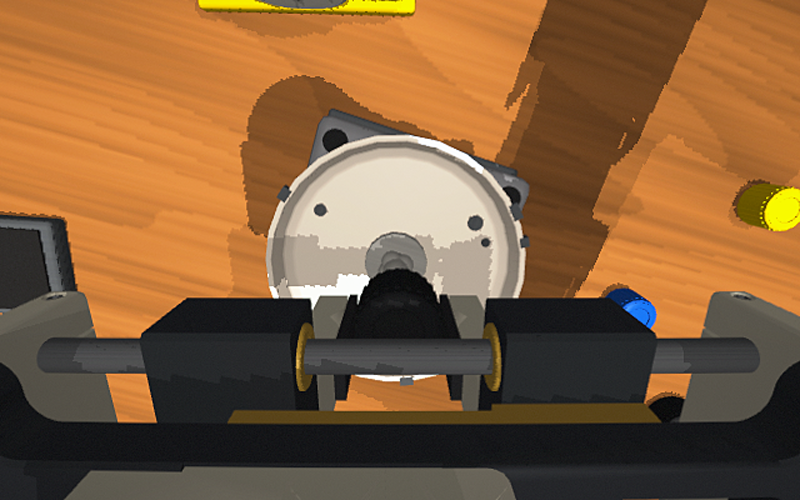

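The boss centre shows at about (396,258), with the stud partly hidden by the held cap (its near edge at (397,270)). The pan rim spans x from 268 to 525. Fitting the cap, boss and rim from the same depth image.

```bash
cat > m.py <<'E'
from h import *
from scipy.optimize import least_squares
def cloud(f,u0,u1,v0,v1):
    return np.array([np.r_[pt(f,u,v),u,v] for v in range(v0,v1) for u in range(u0,u1) if f['z_map'][v,u]>0])
def fit(P,r=None,c0=None):
    c0=P[:,:2].mean(0) if c0 is None else c0
    if r: return least_squares(lambda x:np.hypot(P[:,0]-x[0],P[:,1]-x[1])-r,c0,loss='soft_l1',f_scale=.001).x
    return least_squares(lambda x:np.hypot(P[:,0]-x[0],P[:,1]-x[1])-x[2],[*c0,.05],loss='soft_l1',f_scale=.001).x
E
python3 - <<'E'
from m import *
f=pickle.load(open('pics/wrist.pkl','rb'))
s=arm.get_state()['eef_pos']
P=cloud(f,205,430,100,270)
z=P[:,2]
rim=P[(z>.1045)&(z<.112)&(np.hypot(P[:,0]-.495,P[:,1]+.281)>.07)]
print('rim',len(rim),fit(rim,c0=[.495,-.281]),fit(rim,.079,[.495,-.281]),np.median(rim[:,2]),rim[:,2].max())
b=P[(z>.0935)&(z<.0995)&(np.hypot(P[:,0]-.495,P[:,1]+.281)<.03)]
print('boss',len(b),b[:,:2].min(0),b[:,:2].max(0),np.median(b[:,2]))
# boss outer edge: extreme radius by angle
c=np.array([.495,-.281]);
for it in range(3):
  a=np.arctan2(b[:,1]-c[1],b[:,0]-c[0]);r=np.hypot(b[:,0]-c[0],b[:,1]-c[1]);k=np.digitize(a,np.linspace(-np.pi,np.pi,37))
  e=np.array([b[k==i][np.argmax(r[k==i])] for i in np.unique(k)]);e=e[np.hypot(e[:,0]-c[0],e[:,1]-c[1])>.017];c=fit(e,.0195,c);print(' ',c,len(e))
st=P[(z>.1135)&(z<.125)&(np.hypot(P[:,0]-.495,P[:,1]+.281)<.012)];print('tip',len(st),st.mean(0) if len(st) else '')
cap=P[(z>.160)&(z<.192)&(P[:,3]>290)&(P[:,3]<346)&(P[:,4]>212)&(P[:,4]<250)]
print('cap',len(cap),cap[:,2].min(),cap[:,2].max(),fit(cap,.0178,s[:2]),fit(cap,c0=s[:2]),s)
E
```

```text
rim 2305 [ 0.49628931 -0.28229705  0.07740347] [ 0.49818555 -0.28175038] 0.10611223297010988 0.10871908960954726
boss 928 [ 0.47643535 -0.30208153] [ 0.50997009 -0.26261829] 0.09527552511968562
  [ 0.49606167 -0.28246393] 25
  [ 0.4960193  -0.28243916] 25
  [ 0.49604532 -0.28241981] 25
tip 58 [ 4.91611112e-01 -2.84012967e-01  1.14779389e-01  3.15724138e+02
  2.12362069e+02]
cap 1176 0.1633495337160379 0.19199815162786976 [ 0.49307835 -0.28143446] [ 0.49282998 -0.28150979  0.01756825] [ 0.49432642 -0.28090956  0.19666531]
```

>>> jog_arm:
  targets:
    - {"dx": -3,"dy": -2,"dz": 0,"rx": 0,"ry": 0,"rz": 0,"gripper": 1}
    - {"dx": -3,"dy": -2,"dz": 5,"rx": 0,"ry": 0,"rz": 0,"gripper": 1}
    - {"dx": -3,"dy": -2,"dz": 14,"rx": 0,"ry": 0,"rz": 0,"gripper": 1}
    - {"dx": -3,"dy": -2,"dz": 24,"rx": 0,"ry": 0,"rz": 0,"gripper": 1}
    - {"dx": -3,"dy": -2,"dz": 32,"rx": 0,"ry": 0,"rz": 0,"gripper": 1}
    - {"dx": -3,"dy": -2,"dz": 36,"rx": 0,"ry": 0,"rz": 0,"gripper": 1}
    - {"dx": -3,"dy": -2,"dz": 38,"rx": 0,"ry": 0,"rz": 0,"gripper": 1}
    - {"dx": -3,"dy": -2,"dz": 38,"rx": 0,"ry": 0,"rz": 0,"gripper": 1}

```text
t: 6.92
eef_pos: [0.498, -0.2823, 0.1588]
ee_rot: [3.141, -0.001, -2.872]
force: [-0.2, -0.4, -0.4]
width: 0.0353
gripper_force: 40.0
```

Run:
```python
from m import *
f=grab('wrist');save(f,'w4',(220,150,420,300),4);st=arm.get_state();s=st['eef_pos'];print(st['t'],s,st['ee_rot'],st['force'])
P=cloud(f,205,430,100,270);z=P[:,2];c=np.array([.496,-.2824]);d=np.hypot(P[:,0]-c[0],P[:,1]-c[1])
rim=P[(z>.1045)&(z<.112)&(d>.07)];print('rim',fit(rim,c0=c))
b=P[(z>.0925)&(z<.0995)&(d<.03)]
for it in range(3):
  a=np.arctan2(b[:,1]-c[1],b[:,0]-c[0]);r=np.hypot(b[:,0]-c[0],b[:,1]-c[1]);k=np.digitize(a,np.linspace(-np.pi,np.pi,37))
  e=np.array([b[k==i][np.argmax(r[k==i])] for i in np.unique(k)]);e=e[np.hypot(e[:,0]-c[0],e[:,1]-c[1])>.017];c=fit(e,.0195,c)
print('boss',c,len(e))
cap=P[(z>.119)&(z<.154)&(P[:,3]>290)&(P[:,3]<346)&(P[:,4]>205)&(P[:,4]<250)]
print('cap',len(cap),cap[:,2].min(),fit(cap,.0178,s[:2]),fit(cap,c0=s[:2]))
```

```text
6.9667 [ 0.49826207 -0.28241976  0.15936897] [ 3.14151913e+00 -4.49443395e-04 -2.87173025e+00] [ 0.72092143  0.42611804 -0.08692508]
rim [ 0.49657459 -0.28247628  0.0773271 ]
boss [ 0.49597128 -0.28259537] 21
cap 1061 0.12608873278153535 [ 0.49680328 -0.28236245] [ 0.49673757 -0.28238215  0.01773873]
```

View pics/w4.png

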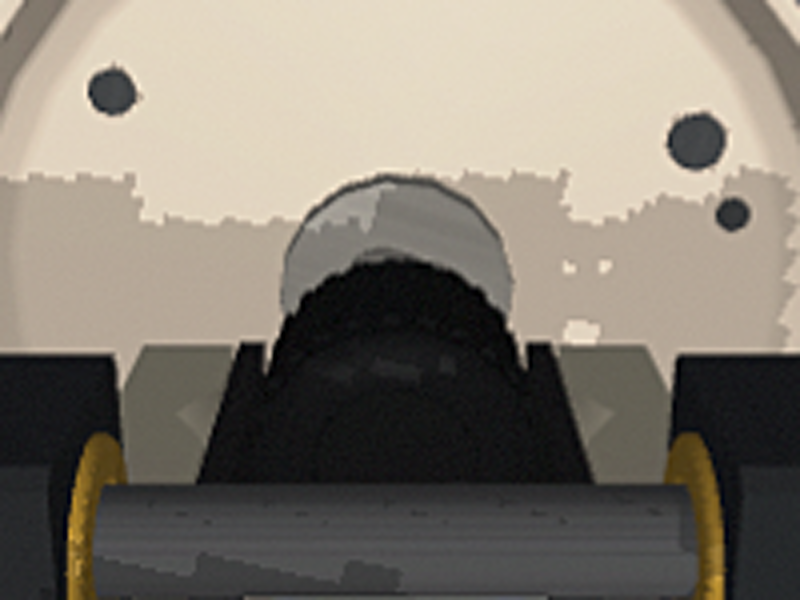

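The cap is centred over the boss to under 1 mm, with its near edge at (395,260) and the boss arc centred at x≈397. Descending to just above the balls.

>>> jog_arm:
  targets:
    - {"dx": 0.5,"dy": 0,"dz": 2,"rx": 0,"ry": 0,"rz": 0,"gripper": 1}
    - {"dx": 0.5,"dy": 0,"dz": 5,"rx": 0,"ry": 0,"rz": 0,"gripper": 1}
    - {"dx": 0.5,"dy": 0,"dz": 8,"rx": 0,"ry": 0,"rz": 0,"gripper": 1}
    - {"dx": 0.5,"dy": 0,"dz": 10,"rx": 0,"ry": 0,"rz": 0,"gripper": 1}
    - {"dx": 0.5,"dy": 0,"dz": 12,"rx": 0,"ry": 0,"rz": 0,"gripper": 1}
    - {"dx": 0.5,"dy": 0,"dz": 13,"rx": 0,"ry": 0,"rz": 0,"gripper": 1}
    - {"dx": 0.5,"dy": 0,"dz": 14,"rx": 0,"ry": 0,"rz": 0,"gripper": 1}
    - {"dx": 0.5,"dy": 0,"dz": 14,"rx": 0,"ry": 0,"rz": 0,"gripper": 1}

```text
t: 7.63
eef_pos: [0.4977, -0.2825, 0.1454]
ee_rot: [3.142, -0.0, -2.872]
force: [0.6, 1.0, -1.1]
width: 0.0352
gripper_force: 40.0
```

>>> jog_arm:
  targets:
    - {"dx": 0,"dy": 0,"dz": 0.5,"rx": 0,"ry": 0,"rz": 0,"gripper": 1}
    - {"dx": 0,"dy": 0,"dz": 1,"rx": 0,"ry": 0,"rz": 0,"gripper": 1}
    - {"dx": 0,"dy": 0,"dz": 1.5,"rx": 0,"ry": 0,"rz": 0,"gripper": 1}
    - {"dx": 0,"dy": 0,"dz": 2,"rx": 0,"ry": 0,"rz": 0,"gripper": 1}
    - {"dx": 0,"dy": 0,"dz": 2.5,"rx": 0,"ry": 0,"rz": 0,"gripper": 1}
    - {"dx": 0,"dy": 0,"dz": 3,"rx": 0,"ry": 0,"rz": 0,"gripper": 1}
    - {"dx": 0,"dy": 0,"dz": 3.5,"rx": 0,"ry": 0,"rz": 0,"gripper": 1}
    - {"dx": 0,"dy": 0,"dz": 4,"rx": 0,"ry": 0,"rz": 0,"gripper": 1}

```text
t: 8.3
eef_pos: [0.4978, -0.2825, 0.1415]
ee_rot: [3.142, -0.0, -2.872]
force: [-0.1, 0.2, 0.7]
width: 0.0354
gripper_force: 40.0
```

Now pressing slowly.

>>> jog_arm:
  targets:
    - {"dx": 0,"dy": 0,"dz": 0.5,"rx": 0,"ry": 0,"rz": 0,"gripper": 1}
    - {"dx": 0,"dy": 0,"dz": 1,"rx": 0,"ry": 0,"rz": 0,"gripper": 1}
    - {"dx": 0,"dy": 0,"dz": 1.5,"rx": 0,"ry": 0,"rz": 0,"gripper": 1}
    - {"dx": 0,"dy": 0,"dz": 2,"rx": 0,"ry": 0,"rz": 0,"gripper": 1}
    - {"dx": 0,"dy": 0,"dz": 2.5,"rx": 0,"ry": 0,"rz": 0,"gripper": 1}
    - {"dx": 0,"dy": 0,"dz": 3,"rx": 0,"ry": 0,"rz": 0,"gripper": 1}
    - {"dx": 0,"dy": 0,"dz": 3,"rx": 0,"ry": 0,"rz": 0,"gripper": 1}
    - {"dx": 0,"dy": 0,"dz": 3,"rx": 0,"ry": 0,"rz": 0,"gripper": 1}

```text
t: 8.97
eef_pos: [0.498, -0.2825, 0.1388]
ee_rot: [-3.141, 0.0, -2.872]
force: [0.1, 1.4, 4.1]
width: 0.0355
gripper_force: 40.0
```

>>> jog_arm:
  targets:
    - {"dx": 0,"dy": 0,"dz": 0.5,"rx": 0,"ry": 0,"rz": 0,"gripper": 1}
    - {"dx": 0,"dy": 0,"dz": 1,"rx": 0,"ry": 0,"rz": 0,"gripper": 1}
    - {"dx": 0,"dy": 0,"dz": 1.5,"rx": 0,"ry": 0,"rz": 0,"gripper": 1}
    - {"dx": 0,"dy": 0,"dz": 2,"rx": 0,"ry": 0,"rz": 0,"gripper": 1}
    - {"dx": 0,"dy": 0,"dz": 2,"rx": 0,"ry": 0,"rz": 0,"gripper": 1}
    - {"dx": 0,"dy": 0,"dz": 2,"rx": 0,"ry": 0,"rz": 0,"gripper": 1}
    - {"dx": 0,"dy": 0,"dz": 2,"rx": 0,"ry": 0,"rz": 0,"gripper": 1}
    - {"dx": 0,"dy": 0,"dz": 2,"rx": 0,"ry": 0,"rz": 0,"gripper": 1}

```text
t: 9.63
eef_pos: [0.4981, -0.2826, 0.1371]
ee_rot: [-3.141, 0.001, -2.872]
force: [0.2, 1.5, 7.7]
width: 0.0356
gripper_force: 40.0
```

>>> jog_arm:
  targets:
    - {"dx": 0,"dy": 0,"dz": 0.5,"rx": 0,"ry": 0,"rz": 0,"gripper": 1}
    - {"dx": 0,"dy": 0,"dz": 1,"rx": 0,"ry": 0,"rz": 0,"gripper": 1}
    - {"dx": 0,"dy": 0,"dz": 1.5,"rx": 0,"ry": 0,"rz": 0,"gripper": 1}
    - {"dx": 0,"dy": 0,"dz": 1.5,"rx": 0,"ry": 0,"rz": 0,"gripper": 1}
    - {"dx": 0,"dy": 0,"dz": 1.5,"rx": 0,"ry": 0,"rz": 0,"gripper": 1}
    - {"dx": 0,"dy": 0,"dz": 1.5,"rx": 0,"ry": 0,"rz": 0,"gripper": 1}
    - {"dx": 0,"dy": 0,"dz": 1.5,"rx": 0,"ry": 0,"rz": 0,"gripper": 1}
    - {"dx": 0,"dy": 0,"dz": 1.5,"rx": 0,"ry": 0,"rz": 0,"gripper": 1}

```text
t: 10.3
eef_pos: [0.4982, -0.2827, 0.1359]
ee_rot: [-3.141, 0.001, -2.871]
force: [-2.1, 2.7, 8.9]
width: 0.0353
gripper_force: 40.0
```

>>> jog_arm:
  targets:
    - {"dx": 0,"dy": 0,"dz": 0.5,"rx": 0,"ry": 0,"rz": 0,"gripper": 1}
    - {"dx": 0,"dy": 0,"dz": 1,"rx": 0,"ry": 0,"rz": 0,"gripper": 1}
    - {"dx": 0,"dy": 0,"dz": 1.5,"rx": 0,"ry": 0,"rz": 0,"gripper": 1}
    - {"dx": 0,"dy": 0,"dz": 1.5,"rx": 0,"ry": 0,"rz": 0,"gripper": 1}
    - {"dx": 0,"dy": 0,"dz": 1.5,"rx": 0,"ry": 0,"rz": 0,"gripper": 1}
    - {"dx": 0,"dy": 0,"dz": 1.5,"rx": 0,"ry": 0,"rz": 0,"gripper": 1}
    - {"dx": 0,"dy": 0,"dz": 1.5,"rx": 0,"ry": 0,"rz": 0,"gripper": 1}
    - {"dx": 0,"dy": 0,"dz": 1.5,"rx": 0,"ry": 0,"rz": 0,"gripper": 1}

```text
t: 10.97
eef_pos: [0.4974, -0.2822, 0.1325]
ee_rot: [3.141, -0.001, -2.872]
force: [2.8, 0.2, -6.1]
width: 0.035
gripper_force: 40.0
```

Clicked: the force dropped and the balls are now drawing the cap down. Following it to the boss.

>>> jog_arm:
  targets:
    - {"dx": 0,"dy": 0,"dz": 0.5,"rx": 0,"ry": 0,"rz": 0,"gripper": 1}
    - {"dx": 0,"dy": 0,"dz": 1,"rx": 0,"ry": 0,"rz": 0,"gripper": 1}
    - {"dx": 0,"dy": 0,"dz": 1.5,"rx": 0,"ry": 0,"rz": 0,"gripper": 1}
    - {"dx": 0,"dy": 0,"dz": 2,"rx": 0,"ry": 0,"rz": 0,"gripper": 1}
    - {"dx": 0,"dy": 0,"dz": 2.5,"rx": 0,"ry": 0,"rz": 0,"gripper": 1}
    - {"dx": 0,"dy": 0,"dz": 3,"rx": 0,"ry": 0,"rz": 0,"gripper": 1}
    - {"dx": 0,"dy": 0,"dz": 3.5,"rx": 0,"ry": 0,"rz": 0,"gripper": 1}
    - {"dx": 0,"dy": 0,"dz": 4,"rx": 0,"ry": 0,"rz": 0,"gripper": 1}

```text
t: 11.63
eef_pos: [0.4978, -0.2826, 0.1298]
ee_rot: [-3.141, 0.0, -2.872]
force: [0.8, 0.5, -0.6]
width: 0.0358
gripper_force: 40.0
```

>>> jog_arm:
  targets:
    - {"dx": 0,"dy": 0,"dz": 0.5,"rx": 0,"ry": 0,"rz": 0,"gripper": 1}
    - {"dx": 0,"dy": 0,"dz": 1,"rx": 0,"ry": 0,"rz": 0,"gripper": 1}
    - {"dx": 0,"dy": 0,"dz": 1.5,"rx": 0,"ry": 0,"rz": 0,"gripper": 1}
    - {"dx": 0,"dy": 0,"dz": 2,"rx": 0,"ry": 0,"rz": 0,"gripper": 1}
    - {"dx": 0,"dy": 0,"dz": 2,"rx": 0,"ry": 0,"rz": 0,"gripper": 1}
    - {"dx": 0,"dy": 0,"dz": 2,"rx": 0,"ry": 0,"rz": 0,"gripper": 1}
    - {"dx": 0,"dy": 0,"dz": 2,"rx": 0,"ry": 0,"rz": 0,"gripper": 1}
    - {"dx": 0,"dy": 0,"dz": 2,"rx": 0,"ry": 0,"rz": 0,"gripper": 1}

```text
t: 12.3
eef_pos: [0.4979, -0.2827, 0.1278]
ee_rot: [-3.141, 0.0, -2.872]
force: [0.1, -1.0, 1.7]
width: 0.0352
gripper_force: 40.0
```

>>> jog_arm:
  targets:
    - {"dx": 0,"dy": 0,"dz": 0.5,"rx": 0,"ry": 0,"rz": 0,"gripper": 1}
    - {"dx": 0,"dy": 0,"dz": 1,"rx": 0,"ry": 0,"rz": 0,"gripper": 1}
    - {"dx": 0,"dy": 0,"dz": 1.5,"rx": 0,"ry": 0,"rz": 0,"gripper": 1}
    - {"dx": 0,"dy": 0,"dz": 2,"rx": 0,"ry": 0,"rz": 0,"gripper": 1}
    - {"dx": 0,"dy": 0,"dz": 2.5,"rx": 0,"ry": 0,"rz": 0,"gripper": 1}
    - {"dx": 0,"dy": 0,"dz": 3,"rx": 0,"ry": 0,"rz": 0,"gripper": 1}
    - {"dx": 0,"dy": 0,"dz": 3.5,"rx": 0,"ry": 0,"rz": 0,"gripper": 1}
    - {"dx": 0,"dy": 0,"dz": 3.5,"rx": 0,"ry": 0,"rz": 0,"gripper": 1}

```text
t: 12.97
eef_pos: [0.4979, -0.2827, 0.1247]
ee_rot: [-3.141, 0.0, -2.872]
force: [-2.5, -1.4, 8.8]
width: 0.0354
gripper_force: 40.0
```

>>> jog_arm:
  targets:
    - {"dx": 0,"dy": 0,"dz": 0,"rx": 0,"ry": 0,"rz": 0,"gripper": 1}
    - {"dx": 0,"dy": 0,"dz": 0,"rx": 0,"ry": 0,"rz": 0,"gripper": 1}
    - {"dx": 0,"dy": 0,"dz": 0,"rx": 0,"ry": 0,"rz": 0,"gripper": 1}
    - {"dx": 0,"dy": 0,"dz": 0,"rx": 0,"ry": 0,"rz": 0,"gripper": 1}
    - {"dx": 0,"dy": 0,"dz": 0,"rx": 0,"ry": 0,"rz": 0,"gripper": 1}
    - {"dx": 0,"dy": 0,"dz": 0,"rx": 0,"ry": 0,"rz": 0,"gripper": 1}
    - {"dx": 0,"dy": 0,"dz": 0,"rx": 0,"ry": 0,"rz": 0,"gripper": 1}
    - {"dx": 0,"dy": 0,"dz": 0,"rx": 0,"ry": 0,"rz": 0,"gripper": 1}

```text
t: 13.63
eef_pos: [0.4979, -0.2827, 0.1248]
ee_rot: [-3.141, 0.0, -2.872]
force: [-2.7, 0.2, 9.8]
width: 0.0356
gripper_force: 40.0
```

Run:
```python
from m import *
f=grab('wrist');save(f,'w5',(220,150,420,300),4);st=arm.get_state();s=st['eef_pos'];print(st['t'],s,st['ee_rot'],st['force'])
P=cloud(f,205,430,100,270);z=P[:,2];c=np.array([.496,-.2824]);d=np.hypot(P[:,0]-c[0],P[:,1]-c[1])
rim=P[(z>.098)&(z<.112)&(d>.074)&(d<.081)];print('rim z',np.percentile(rim[:,2],[50,90]),fit(rim,c0=c))
fl=P[(d>.03)&(d<.06)&(z>.07)&(z<.095)];print('floor',np.median(fl[:,2]))
b=P[(d<.0195)&(z<.097)&(z>.08)];print('boss',len(b),np.median(b[:,2]))
cap=P[(z>.098)&(z<.12)&(P[:,3]>290)&(P[:,3]<346)&(P[:,4]>200)&(P[:,4]<250)&(d<.03)]
print('cap',len(cap),np.percentile(cap[:,2],[0,2]),fit(cap,.0178,s[:2]))
f=pickle.load(open('pics/top.pkl','rb'));
```

```text
13.6833 [ 0.49796045 -0.28270673  0.1248821 ] [-3.14091388e+00  4.66377427e-04 -2.87147313e+00] [-2.41802318  0.02914584  8.46480685]
rim z [0.10211773 0.10319554] [ 0.49502153 -0.28279375  0.07536202]
floor 0.08565925385939976
boss 609 0.09145088595743867
cap 922 [0.0980388  0.09875589] [ 0.49678811 -0.28281846]
```

View pics/w5.png

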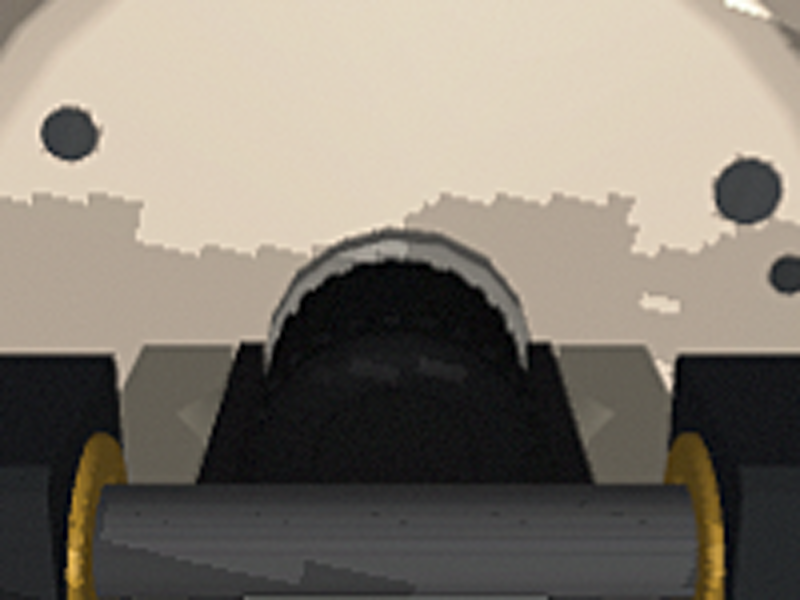

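The cap sits on the boss: its edge at (395,260) is concentric with the boss arc. The pan is down about 4 mm under roughly 9 N, so I'm handing it in.

```bash
python3 -c "
from h import *
print(arm.job_done())"
```

```text
the job is handed in; nothing more can be done
None
```

The small black cap clicked over the stud and sits home on the boss, still gripped and held down at about 9 N with the pan roughly 4 mm down; the job is handed in at about 14 s, though the hand-in returned no verdict.

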